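Count four petri dishes into the incubator drawer and set its timer

TASK

Load the incubator: pull its drawer out to the stop, add petri dishes from the bench until exactly four lie in the drawer, each flat on its floor, and push the drawer fully shut, leaving the spare dishes lying on the bench and the tape roll where it is. Then turn the wind-up timer clockwise past its top (60-minute) mark and back down to the 30-minute mark.

Things in the scene. Friction and masses are not known exactly. Their poses are not given: they have to be found in the camera images.
- incubator: low white bench incubator, fixed; 190 mm deep (x) x 272 mm wide (y) x 88 mm high; origin at the centre of its underside on the bench, its front looks along its own -x towards the robot; one drawer fills the front
- drawer (a joint): how far the drawer is out, in m: 0 fully shut (as found), stop at 0.165; slides straight along the incubator's own -x, about 1.5 N of friction, stays where it is left
- handle (a point): centre of the drawer's handle (moves with the drawer): dark level bar along the incubator's y, 100 mm long, 10 thick (x), 12 high; 62 mm above the bench, 26 mm below the incubator's top, 35 mm in front of the drawer's face, so a 30 mm gap behind it, crossed only by 12 mm wide struts 45 mm either side of the centre; axes as the incubator's
- tray (a point): centre of the drawer's inner floor (moves with the drawer), 14 mm above the bench; axes as the incubator's. Inside 160 (x) by 240 mm (y), flat, undivided; side and back walls 24 mm high, 3 thick; front panel 68 mm high above the floor. Out at the stop the floor is clear of the shell but for the last 2 mm at the back; room for four dishes two by two
- timer: wind-up timer, fixed: white square housing 92 mm wide, 38 high, on a 98 mm rubber foot; origin at the centre of its underside. Marks on top round the dial: a dot (off) along its own +x, then clockwise from above a mark every 0.32 rad for 10 to 60 minutes; the 30 mark is longer than its neighbours, the last, 60 (top mark), long and broad
- dial (a joint): dial angle in rad, grows clockwise seen from above: 0 off (pointer on the dot), 0.32 per 10 minutes: 0.96 at 30 minutes, 1.92 at the top mark; stop at 2.25; friction 0.06 N m, no spring, does not run down, stays where it is left; found between 0 and 0.5
- dial_grip (a point): middle of the dial's grip bar, on the dial's axis, 61 mm above the bench: grey bar 50 mm long, 13 thick, its top 73 mm above the bench, along the pointer line, standing on a disc of 56 mm diameter whose top is 45 mm above the bench. x points along the bar to the pointer end (black line), z up; turns with the dial
- dish_1: petri dish with its lid on, a pale pinkish clear disc 64 mm across and 13 mm high, rigid in one piece, 22 g; origin at the centre of its underside, z up; all dishes are alike. Lies on the bench at the start.
- dish_2: petri dish with its lid on, a pale pinkish clear disc 64 mm across and 13 mm high, rigid in one piece, 22 g; origin at the centre of its underside, z up; all dishes are alike. Lies on the bench at the start.
- dish_3: petri dish with its lid on, a pale pinkish clear disc 64 mm across and 13 mm high, rigid in one piece, 22 g; origin at the centre of its underside, z up; all dishes are alike. Lies on the bench at the start.
- dish_4: petri dish with its lid on, a pale pinkish clear disc 64 mm across and 13 mm high, rigid in one piece, 22 g; origin at the centre of its underside, z up; all dishes are alike. Lies on the bench at the start.
- dish_5: petri dish with its lid on, a pale pinkish clear disc 64 mm across and 13 mm high, rigid in one piece, 22 g; origin at the centre of its underside, z up; all dishes are alike. Lies on the bench at the start, but may be absent.
- dish_6: petri dish with its lid on, a pale pinkish clear disc 64 mm across and 13 mm high, rigid in one piece, 22 g; origin at the centre of its underside, z up; all dishes are alike. Lies in the shut drawer at the start, but may be absent.
- tape_roll: roll of yellow labelling tape lying flat among the dishes, a ring 60 mm across and 19 mm high, origin at the centre of its underside; not to be moved

How it is judged:
By the outcome, as a careful person would: the job done as asked, in the order asked, and still so for the second after the job is handed in, with the robot touching nothing.
Of dish_5, dish_6 only 1 to 2 are there at a start; the rules pass over those that are not, and their reading is None.
At some moment in a run one of dish_1, dish_2, dish_3, dish_4, dish_5 may be knocked a few centimetres aside while the robot is not near it.
Once in a run the grip may slacken for a moment while it holds something.
It also fails if it takes over 192 s, if anything falls off the work surface, if the arm or the gripper's body presses on something with over 40 N, if the wrist force passes 120 N, or if a joint passes its speed limit or range.

ROBOT

A 6-joint arm with a two-finger parallel gripper is mounted at the origin on a cart in front of the work surface, level with it; the furniture and walls round the work are solid. World frame = base frame: x ahead of the robot, y to its left, z up, the work surface at z = 0. Lengths are in m, angles in rad, forces in N, time in s.
With the tool pointing down it reaches from about 0.35 to 0.975 m from the base axis. Payload 4.9 kg.
Tool frame: the origin (TCP) lies midway between the tips of the shut fingers; the grasp point (between the pads) lies 19 mm behind it (ctrl.tcp_to_grasp is the distance from the TCP to the grasp point, in m); z points along the fingers, y is the line along which they close (so a half turn about z gives the same grasp; the last joint's range is limited). The gripper opens to 85 mm and grips with 20 to 120 N. Pads are 22 mm wide; open, the fingers measure 114 mm over their backs; the gripper's body (76 mm by 85 mm) begins 54 mm behind the grasp point. The pads swing forward as they close: fully open they stand 13 mm farther back than shut.
Start: joints at [-1.446, 0.053, 1.613, -0, 1.476, -0.119], TCP at [0.151, -0.606, 0.231] pointing down, gripper open.
Joint ranges: [-3.01, 3.01], [-1.01, 2.22], [0.06, 2.58], [-1.02, 4.17], [0.09, 2.62], [-3.14, 3.14]. Speed limits (rad/s): [2.57, 2.57, 3.14, 3.14, 3.14, 3.14].

INTERFACE

Orientations are given as a rotation vector (axis times angle).
In Python, from station import ctrl gives the robot as it stands.
- The arm moves only by the shell command python3 jog.py 'ROWS' [FORCE]. ROWS is rows parted by semicolons, their numbers by spaces, 1 to 20 of them, each of 7 numbers: the finger opening in m, then dx, dy, dz in m, then a rotation vector rx, ry, rz in rad; each row is the pose to reach, as a shift and turn from the pose commanded when the command began, along the tool's axes at that moment; what a row does not reach only later rows make up. A row lasts 1/12 s, in which the tool goes at most 0.0417 m and 0.125 rad, less where a joint would pass 70% of its speed; a pose out of reach is approached as far as the arm can. The fingers move at their own pace and stop on an object; FORCE is the grip in N (left out, the last holds). Time passes only in rows, so rows that do not move let the fingers close. It prints the time, the measured TCP pose, the force, the opening and the grip force at its end.
- ctrl.get_obs(): the state, without advancing time (a new reading comes with each control period).
- ctrl.get_image(name): name is "side" or "top" or "wrist"; returns the picture (420x560x3 uint8, red, green, blue); there is no depth.
- ctrl.camera_params(name): a dict with "fx", "fy", "cx", "cy" (pixels), "T" (4x4, takes a point from camera to world coordinates); the wrist camera has in their place "tool_from_camera" (4x4, takes a point from camera to tool coordinates, whose origin is the TCP and whose axes are the flange's). Camera axes: x right, y down, z forward; pixel columns grow to the right and rows downward; lengths in m; the calibration is good to about 2 mm. A picture is of the moment at which its call begins: read the wrist's pose just before it. camera_params takes no time and is no camera call.
- ctrl.finish_job(): hands the job in; it is judged then, once.
The state is a dict: "t": time; "q": joint angles; "dq": joint speeds; "effort": joint torques, N m; "tool_pos": TCP position; "tool_rot": TCP orientation; "contact_force": force on the tool from outside, world axes, zero at the start; "wrist_torque": the same for the moment, N m; "opening": finger opening in m; "grip_force": force on a finger pad.
Only numpy, scipy, OpenCV 4.12 (cv2) and the standard library are available. Lean on these libraries where they do the work, as an engineer would, in place of code of your own. Each camera call takes 0.05 s, during which the arm holds its last target. There are 200 camera calls.

## Working session

There is one attempt and no reset: what is moved stays moved. The work goes in short steps, Python scripts to look and compute and a shell command to move; the robot and the scene stay as the last step left them, time stands still between calls to the robot, and variables do not carry over. Pictures are saved under pics/ and viewed, at most 14 in all, crops included, and the job is handed in when it is done.

```bash
ls; mkdir -p pics
cat > h.py <<'E'
import numpy as np,cv2
from station import ctrl
from scipy.spatial.transform import Rotation as R
def save(n,f):
    im=ctrl.get_image(n); cv2.imwrite('pics/'+f,im[:,:,::-1]); return im
def T(n):
    p=ctrl.camera_params(n)
    if 'T' in p: return p,np.array(p['T'])
    o=ctrl.get_obs(); M=np.eye(4); M[:3,:3]=R.from_rotvec(o['tool_rot']).as_matrix(); M[:3,3]=o['tool_pos']
    return p,M@np.array(p['tool_from_camera'])
def ray(pT,u,v,z):
    p,M=pT; d=M[:3,:3]@np.array([(u-p['cx'])/p['fx'],(v-p['cy'])/p['fy'],1]); c=M[:3,3]
    return c+d*(z-c[2])/d[2]
def proj(pT,X):
    p,M=pT; x=M[:3,:3].T@(np.array(X)-M[:3,3]); return p['fx']*x[0]/x[2]+p['cx'],p['fy']*x[1]/x[2]+p['cy']
def totool(P):
    "vector from TCP to world point, in tool axes"
    o=ctrl.get_obs(); return R.from_rotvec(o['tool_rot']).as_matrix().T@(np.array(P)-o['tool_pos'])
E
python3 - <<'E'
from h import *
for n in ('top','side'):
    save(n,n+'0.png'); p,M=T(n); print(p['fx'],p['cx'],p['cy'],M.round(3).tolist())
print(ctrl.camera_params('wrist')['tool_from_camera'])
o=ctrl.get_obs(); print(R.from_rotvec(o['tool_rot']).as_matrix().round(3),o['tool_pos'],o['opening'])
E
```

```text
jog.py
pics
station.py
477.27548520972334 275.3375215107695 206.66461601539345 [[-0.026, -0.994, 0.104, 0.423], [-1.0, 0.028, 0.012, -0.038], [-0.015, -0.103, -0.995, 1.476], [0.0, 0.0, 0.0, 1.0]]
462.7157021298661 285.92427466352945 211.83840131977982 [[-0.868, -0.419, 0.267, 0.296], [-0.496, 0.747, -0.443, 0.484], [-0.014, -0.517, -0.856, 1.0], [0.0, 0.0, 0.0, 1.0]]
[[-1.12293570e-04 -9.46350024e-01 -3.23143343e-01  8.31323178e-02]
 [ 9.99999477e-01  2.22374212e-04 -9.98743617e-04 -8.52005925e-04]
 [ 1.01701979e-03 -3.23143286e-01  9.46349503e-01 -1.42356214e-01]
 [ 0.00000000e+00  0.00000000e+00  0.00000000e+00  1.00000000e+00]]
[[ 0.97   0.241 -0.   ]
 [ 0.241 -0.97   0.002]
 [ 0.    -0.002 -1.   ]] [ 0.15083779 -0.6059414   0.23016511] 0.08559037835967773
```

View pics/top0.png

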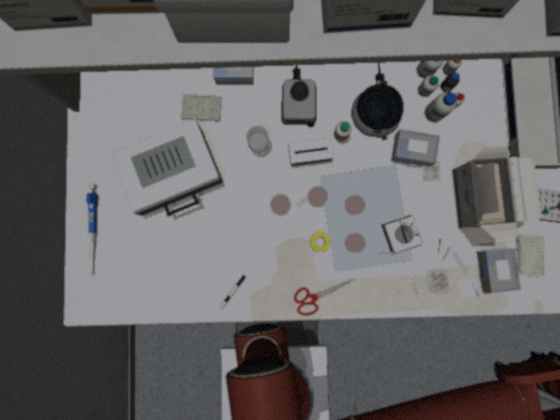

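View pics/side0.png

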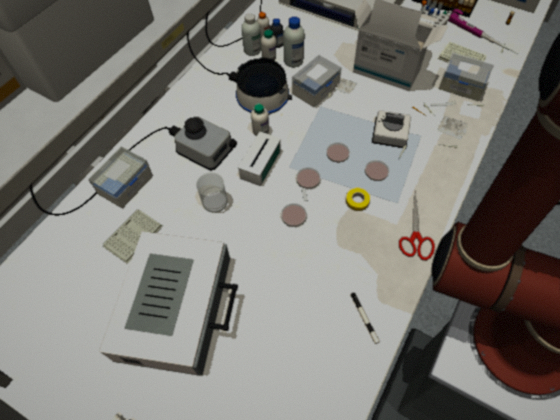

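Top view: four dishes at (280,204), (317,196), (355,204) and (355,242), tape at (319,242), incubator centred near (167,168) with its handle at (183,206), timer at (404,235). The side view agrees, with four dishes on the bench.

```bash
cat >> h.py <<'E'
def dishes(im,pT,z=0.013,amin=150):
    a=im.astype(int); m=((a[:,:,0]-a[:,:,1]>18)&(a[:,:,0]>80)&(a[:,:,0]-a[:,:,2]>8)&(a[:,:,0]-a[:,:,1]<90)&(abs(a[:,:,1]-a[:,:,2])<28)).astype(np.uint8)
    n,l,s,c=cv2.connectedComponentsWithStats(cv2.morphologyEx(m,cv2.MORPH_OPEN,np.ones((3,3))))
    return [(ray(pT,*c[i],z).round(4),s[i][2:].tolist(),c[i].round(1).tolist()) for i in range(1,n) if s[i][4]>amin]
E
python3 - <<'E'
from h import *
im=cv2.imread('pics/top0.png')[:,:,::-1]; t=T('top')
for d in dishes(im,t): print(d)
s=cv2.imread('pics/side0.png')[:,:,::-1]
print('side')
for d in dishes(s,T('side')): print(d)
a=im.astype(int); m=((a[:,:,0]>120)&(a[:,:,2]<80)&(a[:,:,1]>100)).astype(np.uint8)
ys,xs=np.nonzero(m[150:300,200:450]); print('tape',ray(t,xs.mean()+200,ys.mean()+150,.019))
# incubator top: bright block
g=cv2.cvtColor(im,cv2.COLOR_RGB2GRAY)
cv2.imwrite('pics/crop0.png',np.hstack([cv2.resize(im[110:225,95:235,::-1],None,fx=3.4,fy=3.4,interpolation=cv2.INTER_CUBIC),cv2.resize(im[200:270,370:440,::-1],(320,391),interpolation=cv2.INTER_CUBIC)]))
E
```

```text
(array([ 0.284 , -0.1001,  0.013 ]), [24, 29, 282], [304.2, 301.8])
(array([0.0076, 0.0398, 0.013 ]), [18, 41, 492], [260.0, 397.7])
side
(array([ 0.5761, -0.257 ,  0.013 ]), [20, 14, 225], [337.4, 152.4])
(array([ 0.46  , -0.2533,  0.013 ]), [20, 16, 251], [376.5, 170.3])
(array([ 0.6061, -0.1442,  0.013 ]), [20, 16, 258], [307.7, 177.8])
(array([ 0.5844, -0.028 ,  0.013 ]), [22, 18, 306], [293.2, 214.7])
(array([ 0.0096, -0.1466,  0.013 ]), [39, 25, 625], [540.2, 282.1])
(array([0.0215, 0.0836, 0.013 ]), [59, 45, 769], [505.9, 370.8])
tape [ 0.46391101 -0.15431934  0.019     ]
```

View pics/crop0.png

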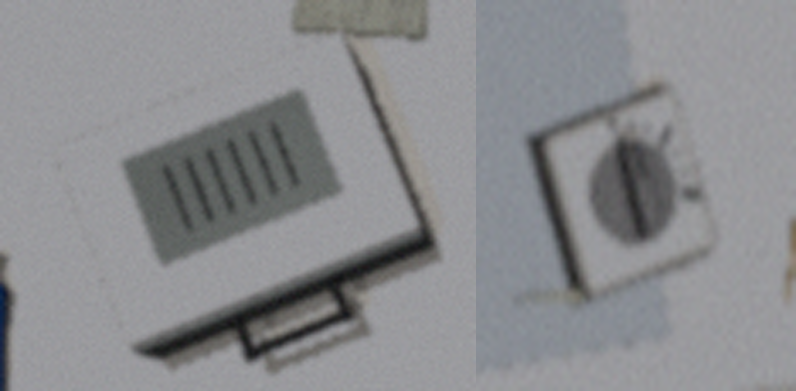

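Run:
```python
from h import *
im=cv2.imread('pics/top0.png')[:,:,::-1]; t=T('top')
g=cv2.cvtColor(im,cv2.COLOR_RGB2GRAY)
P=lambda u,v,z:ray(t,u,v,z)
a,b=P(168.5,214,.068),P(197.5,202.5,.068); print('handle',a,b,np.linalg.norm(a-b),(a+b)/2)
# gray panel on the incubator top
m=((g>75)&(g<125)).astype(np.uint8); m[:130]=0;m[195:]=0;m[:,:125]=0;m[:,205:]=0
cs,_=cv2.findContours(cv2.morphologyEx(m,cv2.MORPH_CLOSE,np.ones((5,5))),0,2); c=max(cs,key=cv2.contourArea)
bx=cv2.boxPoints(cv2.minAreaRect(c)); w=np.array([P(*q,.088) for q in bx]); print(bx.round(1).tolist()); print('panel',w[:,:2].round(3).tolist(),w.mean(0))
e=np.diff(w,axis=0); print([ (np.linalg.norm(k).round(3),np.degrees(np.arctan2(k[1],k[0])).round(1)) for k in e])
print('front edge top',P(136.2,212.9,.088),P(219,178,.088))
a=im.astype(int); d=a[:,:,0]-a[:,:,1]
m=(cv2.blur((a[:,:,0]-a[:,:,1]).astype(np.float32),(3,3))>11).astype(np.uint8); m[:180]=0;m[260:]=0;m[:,:240]=0;m[:,380:]=0
n,l,s,c=cv2.connectedComponentsWithStats(m)
for i in range(1,n):
    if s[i][4]>100: print(c[i],s[i],P(*c[i],.013))
print('timer',P(404.1,234,.061))
```

```text
handle [0.55623663 0.29686271 0.068     ] [0.58822102 0.21014909 0.068     ] 0.09242430510502618 [0.57222883 0.2535059  0.068     ]
[[129.6999969482422, 157.10000610351562], [183.3000030517578, 135.6999969482422], [195.60000610351562, 166.39999389648438], [141.89999389648438, 187.8000030517578]]
panel [[0.727, 0.407], [0.787, 0.247], [0.694, 0.211], [0.634, 0.37]] [0.71053552 0.30909512 0.088     ]
[(np.float64(0.171), np.float64(-69.4)), (np.float64(0.1), np.float64(-159.1)), (np.float64(0.17), np.float64(110.5))]
front edge top [0.5602066  0.38715181 0.088     ] [0.65679703 0.14239949 0.088     ]
[317.13877551 195.92653061] [309 188  18  17 245] [ 0.60474561 -0.15036877  0.013     ]
[279.85542169 204.04417671] [271 195  18  19 249] [ 0.58276682 -0.03466696  0.013     ]
[354.41935484 204.49596774] [346 196  18  18 248] [ 0.57496272 -0.2639523   0.013     ]
[354.72469636 242.43319838] [346 234  18  18 247] [ 0.45858424 -0.25983518  0.013     ]
timer [ 0.4783409  -0.39902987  0.061     ]
```

```bash
cat >> h.py <<'E'
def go(P,yaw):
    "tool-axis shift and turn to TCP position P with tool x at yaw (deg), pointing down"
    o=ctrl.get_obs(); A=R.from_rotvec(o['tool_rot']); y=np.radians(yaw)
    B=R.from_matrix(np.array([[np.cos(y),np.sin(y),0],[np.sin(y),-np.cos(y),0],[0,0,-1]]))
    d=A.inv().apply(np.array(P)-o['tool_pos']); r=(A.inv()*B).as_rotvec()
    print('go',d.round(4),r.round(4),'rows',max(np.linalg.norm(d)/.0417,np.linalg.norm(r)/.125).round(1),'q',np.round(o['q'],2),'t',round(o['t'],1))
E
python3 - <<'E'
from h import *
go([.56,.25,.23],110.7)
E
python3 jog.py '0.03 .604 -.727 0 0 0 -1.688;0.03 .604 -.727 0 0 0 -1.688;0.03 .604 -.727 0 0 0 -1.688;0.03 .604 -.727 0 0 0 -1.688;0.03 .604 -.727 0 0 0 -1.688;0.03 .604 -.727 0 0 0 -1.688;0.03 .604 -.727 0 0 0 -1.688;0.03 .604 -.727 0 0 0 -1.688;0.03 .604 -.727 0 0 0 -1.688;0.03 .604 -.727 0 0 0 -1.688;0.03 .604 -.727 0 0 0 -1.688;0.03 .604 -.727 0 0 0 -1.688'
python3 - <<'E'
from h import *
go([.56,.25,.23],110.7)
E
```

```text
go [ 0.6037 -0.7318  0.0017] [-1.2000e-03 -1.8000e-03 -1.6883e+00] rows 22.8 q [-1.45  0.05  1.61  0.    1.48 -0.12] t 0.1
t: 1.1
tool_pos: [0.3682, -0.1541, 0.2311]
tool_rot: [2.014, 2.41, 0.0]
contact_force: [1.6, -0.7, -0.1]
opening: 0.0298
grip_force: 0.0
go [0.3637 0.2605 0.001 ] [ 0.0004  0.0003 -0.1827] rows 10.7 q [-0.58 -0.54  2.1   0.    1.57 -0.76] t 1.1
```

```bash
python3 jog.py '0.03 .364 .26 0 0 0 -.183;0.03 .364 .26 0 0 0 -.183;0.03 .364 .26 0 0 0 -.183;0.03 .364 .26 0 0 0 -.183;0.03 .364 .26 0 0 0 -.183;0.03 .364 .26 0 0 0 -.183;0.03 .364 .26 0 0 0 -.183;0.03 .364 .26 0 0 0 -.183;0.03 .364 .26 0 0 0 -.183;0.03 .364 .26 0 0 0 -.183;0.03 .364 .26 0 0 0 -.183;0.03 .364 .26 0 0 0 -.183;0.03 .364 .26 0 0 0 -.183;0.03 .364 .26 0 0 0 -.183'
python3 - <<'E'
from h import *
w=T('wrist'); im=save('wrist','w1.png'); np.save('w1.npy',w[1]); print(w[1].round(3),w[0]['fx'],w[0]['cx'],w[0]['cy'])
print(proj(w,[.572,.2535,.068]))
E
```

```text
t: 2.27
tool_pos: [0.5611, 0.2467, 0.2306]
tool_rot: [-1.792, -2.579, 0.002]
contact_force: [0.3, 0.6, -0.5]
opening: 0.0299
grip_force: 0.0
[[ 0.937  0.33   0.111  0.532]
 [ 0.349 -0.887 -0.303  0.326]
 [-0.001  0.323 -0.947  0.373]
 [ 0.     0.     0.     1.   ]] 327.00833838191664 275.3694172494966 203.58340634450994
(np.float64(288.7541329206479), np.float64(181.7336132272274))
```

View pics/w1.png

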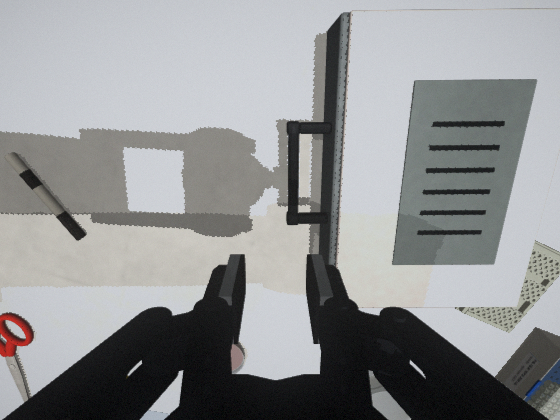

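The wrist view shows the handle bar upright at columns 288–299, rows 121–224, centre about (293.5,172.5), so the yaw is aligned.

Run:
```python
from h import *
w=T('wrist')
a,b=ray(w,293.5,123,.068),ray(w,293.5,223,.068); h=(a+b)/2
print(a,b,np.linalg.norm(a-b),np.degrees(np.arctan2(*(a-b)[[1,0]])),h)
go([h[0],h[1],.12],110.7); go([h[0],h[1],.043],110.7)
```

```text
[0.55634156 0.30599904 0.068     ] [0.59210109 0.21464082 0.068     ] 0.0981074376564747 111.37642231559768 [0.57422133 0.26031993 0.068     ]
go [0.0086 0.0173 0.1109] [-0.001   0.0003 -0.006 ] rows 2.7 q [ 0.29  0.03  1.64 -0.    1.48 -0.06] t 2.3
go [0.0087 0.0174 0.1879] [-0.001   0.0003 -0.006 ] rows 4.5 q [ 0.29  0.03  1.64 -0.    1.48 -0.06] t 2.3
```

```bash
python3 jog.py '0.03 .009 .017 .11 0 0 -.006;0.03 .009 .017 .11 0 0 -.006;0.03 .009 .017 .11 0 0 -.006;0.03 .009 .017 .11 0 0 -.006;.03 .009 .017 .15 0 0 -.006;.03 .009 .017 .187 0 0 -.006;.03 .009 .017 .187 0 0 -.006;.03 .009 .017 .187 0 0 -.006;0 .009 .017 .187 0 0 -.006;0 .009 .017 .187 0 0 -.006;0 .009 .017 .187 0 0 -.006;0 .009 .017 .187 0 0 -.006' 40
```

```text
t: 3.32
tool_pos: [0.5739, 0.2605, 0.0465]
tool_rot: [-1.785, -2.585, 0.004]
contact_force: [-5.2, -4.4, 6.6]
opening: 0.009
grip_force: 41.3
```

```bash
python3 jog.py '0 0 -.015 0 0 0 0;0 0 -.035 0 0 0 0;0 0 -.055 0 0 0 0;0 0 -.075 0 0 0 0;0 0 -.095 0 0 0 0;0 0 -.115 0 0 0 0;0 0 -.135 0 0 0 0;0 0 -.15 0 0 0 0;0 0 -.16 0 0 0 0;0 0 -.165 0 0 0 0;0 0 -.168 0 0 0 0;0 0 -.17 0 0 0 0;0 0 -.17 0 0 0 0;0 0 -.17 0 0 0 0'
```

```text
t: 4.48
tool_pos: [0.4198, 0.2017, 0.0465]
tool_rot: [1.781, 2.578, 0.012]
contact_force: [12.2, -0.0, -4.4]
opening: 0.0089
grip_force: 42.8
```

```bash
python3 jog.py '0.03 0 0.005 0 0 0 0;.03 0 .005 0 0 0 0;.03 0 .005 0 0 0 0;.03 0 .005 -.05 0 0 0;.03 0 .005 -.09 0 0 0;.03 0 .005 -.13 0 0 0;.03 0 .04 -.17 0 0 0;.03 0 .08 -.21 0 0 0;.03 0 .12 -.22 0 0 0;.03 0 .12 -.22 0 0 0;.03 0 .12 -.22 0 0 0'
python3 - <<'E'
from h import *
w=T('wrist'); im=save('wrist','w2.png'); np.savez('w2.npz',M=w[1])
E
```

```text
t: 5.4
tool_pos: [0.5315, 0.2452, 0.2678]
tool_rot: [1.783, 2.582, 0.008]
contact_force: [-0.2, -1.1, 0.3]
opening: 0.0298
grip_force: 0.0
```

View pics/w2.png

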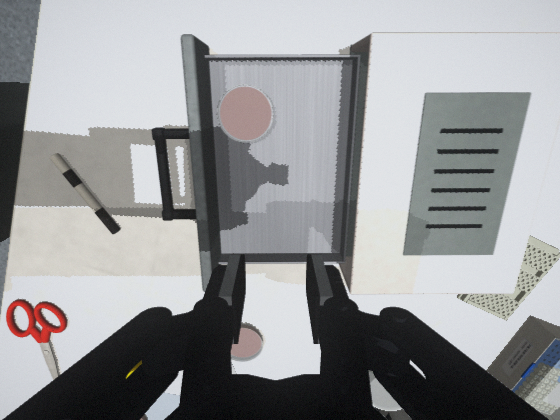

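The drawer is out, with one dish in it at (245,114). The floor spans columns ~208–352, rows ~60–258. So I add three and leave one on the bench.

Run:
```python
from h import *
w=T('wrist'); u=np.array([np.cos(np.radians(21)),np.sin(np.radians(21))]); v=np.array([-u[1],u[0]])
hc=(ray(w,162,130,.068)+ray(w,168,217,.068))/2
d=ray(w,246,113,.027)
h=np.array([.4198,.2017]); tr=h+.122*u
print('handle',hc,'tray',tr)
rel=lambda p:((p[:2]-tr)@u,(p[:2]-tr)@v)
print('dish',d,np.round(rel(d),3))
for q in [(208,57),(355,57),(352,262),(218,258)]: print(q,np.round(rel(ray(w,*q,.038)),3),np.round(rel(ray(w,*q,.014)),3))
```

```text
handle [0.41925484 0.20322843 0.068     ] tray [0.53369681 0.24542089]
dish [0.47643934 0.29102233 0.027     ] [-0.037  0.063]
(208, 57) [-0.074  0.12 ] [-0.078  0.122]
(355, 57) [0.079 0.119] [0.084 0.121]
(352, 262) [ 0.093 -0.12 ] [ 0.099 -0.133]
(218, 258) [-0.078 -0.113] [-0.082 -0.126]
```

Run:
```python
from h import *
go([.583,-.033,.22],174)
```

```text
go [-0.2786 -0.0479  0.0454] [ 1.3000e-03  5.0000e-04 -1.1039e+00] rows 8.8 q [ 0.31 -0.07  1.67  0.    1.53 -0.06] t 5.5
```

```bash
python3 jog.py '.085 -.2786 -.0479 .045 0 0 -1.104;.085 -.2786 -.0479 .045 0 0 -1.104;.085 -.2786 -.0479 .045 0 0 -1.104;.085 -.2786 -.0479 .045 0 0 -1.104;.085 -.2786 -.0479 .045 0 0 -1.104;.085 -.2786 -.0479 .045 0 0 -1.104;.085 -.2786 -.0479 .045 0 0 -1.104;.085 -.2786 -.0479 .045 0 0 -1.104;.085 -.2786 -.0479 .045 0 0 -1.104;.085 -.2786 -.0479 .045 0 0 -1.104;.085 -.2786 -.0479 .045 0 0 -1.104'
cat > look.py <<'E'
import sys
from h import *
w=T('wrist'); im=save('wrist',sys.argv[1]+'.png')
hsv=cv2.cvtColor(im,cv2.COLOR_RGB2HSV).astype(int)
a=cv2.blur(im,(3,3)).astype(int); d=a[:,:,0]-a[:,:,1]
m=((d>15)&(d<80)&(a[:,:,2]>70)).astype(np.uint8)
n,l,s,c=cv2.connectedComponentsWithStats(cv2.morphologyEx(m,cv2.MORPH_OPEN,np.ones((5,5))))
for i in range(1,n):
    if s[i][4]>700:
        cs,_=cv2.findContours((l==i).astype(np.uint8),0,2); (x,y),r=cv2.minEnclosingCircle(max(cs,key=cv2.contourArea)); print('px',round(x),round(y),'area/circ',round(s[i][4]/(np.pi*r*r),2),'dia mm',round((np.linalg.norm(ray(w,x+r,y,.008)-ray(w,x-r,y,.008))*1000)),ray(w,*c[i],.0085).round(4))
E
python3 look.py a1
```

```text
t: 6.37
tool_pos: [0.5794, -0.0337, 0.2174]
tool_rot: [-0.165, -3.133, -0.001]
contact_force: [-0.6, 0.3, -0.3]
opening: 0.0849
grip_force: 0.0
px 42 78 area/circ 0.78 dia mm 65 [ 0.4577 -0.2557  0.0085]
px 277 175 area/circ 0.98 dia mm 57 [ 0.5817 -0.031   0.0085]
px 72 189 area/circ 0.78 dia mm 61 [ 0.5737 -0.26    0.0085]
px 178 204 area/circ 0.87 dia mm 59 [ 0.6036 -0.1468  0.0085]
```

View pics/a1.png

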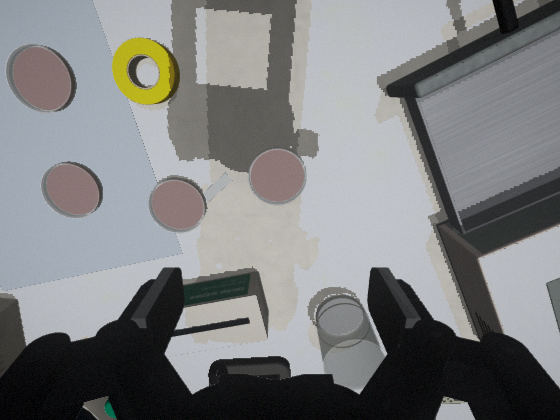

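Dish A is at (277,175), with the other three and the tape at (147,70), all where the fixed views put them. Descend on A.

```bash
python3 - <<'E'
from h import *
go([.5817,-.031,-.003],174)
E
python3 jog.py '.085 -.002 .003 .04 0 0 0;.085 -.002 .003 .08 0 0 0;.085 -.002 .003 .12 0 0 0;.085 -.002 .003 .16 0 0 0;.085 -.002 .003 .19 0 0 0;.085 -.002 .003 .205 0 0 0;.085 -.002 .003 .213 0 0 0;.085 -.002 .003 .213 0 0 0'
```

```text
go [-0.0024  0.0026  0.2207] [ 0.0005 -0.0032 -0.0014] rows 5.3 q [-0.19 -0.04  1.73  0.    1.46 -1.65] t 6.4
t: 7.08
tool_pos: [0.5812, -0.0301, 0.0037]
tool_rot: [-0.165, -3.132, -0.001]
contact_force: [-0.4, 0.0, -0.1]
opening: 0.0851
grip_force: 0.0
```

```bash
python3 jog.py '.085 0 0 .006 0 0 0;.0 0 0 .006 0 0 0;.0 0 0 .006 0 0 0;0 0 0 .006 0 0 0;0 0 0 .006 0 0 0;0 0 0 .006 0 0 0;0 0 0 -.02 0 0 0;0 0 0 -.05 0 0 0;0 0 0 -.09 0 0 0;0 0 0 -.13 0 0 0;0 0 0 -.16 0 0 0;0 0 0 -.16 0 0 0' 40
python3 - <<'E'
from h import *
w=T('wrist'); im=save('wrist','g1.png')
u=np.array([np.cos(np.radians(21)),np.sin(np.radians(21))]); v=np.array([-u[1],u[0]]); tr=np.array([.4198,.2017])+.122*u
for n,k in (('A',(.033,.063)),('B',(.034,-.06)),('C',(-.034,-.06))): print(n,(tr+k[0]*u+k[1]*v).round(4))
p=tr+.033*u+.063*v; go([p[0],p[1],.16],201)
E
```

```text
t: 8.08
tool_pos: [0.5884, -0.0317, 0.1758]
tool_rot: [0.164, 3.122, -0.003]
contact_force: [0.9, -0.1, 0.6]
opening: 0.0611
grip_force: 43.5
A [0.5419 0.3161]
B [0.5869 0.2016]
C [0.5235 0.1772]
go [0.081  0.3409 0.0109] [-0.0031  0.0097 -0.4713] rows 8.4 q [-0.18  0.    1.77 -0.    1.36 -1.65] t 8.1
```

View pics/g1.png

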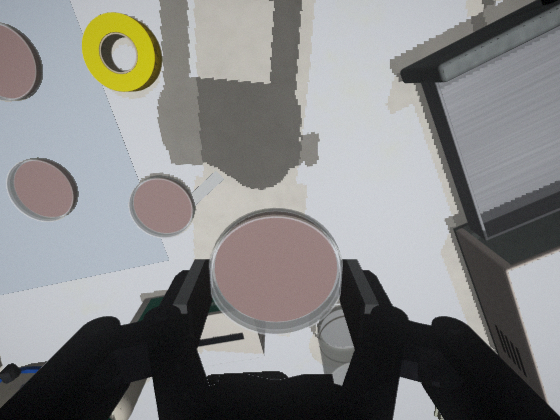

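```bash
python3 - <<'E'
from h import *
w=T('wrist'); print(totool(ray(w,276,270.5,.1758+.012)))
E
python3 jog.py '0 .081 .341 0 0 0 -.471;0 .081 .341 0 0 0 -.471;0 .081 .341 0 0 0 -.471;0 .081 .341 0 0 0 -.471;0 .081 .341 0 0 0 -.471;0 .081 .341 0 0 0 -.471;0 .081 .341 0 0 0 -.471;0 .081 .341 0 0 0 -.471;0 .081 .341 0 0 0 -.471;0 .081 .341 0 0 0 -.471;0 .081 .341 0 0 0 -.471'
python3 - <<'E'
from h import *
go([.5419,.3161,.014],201)
w=T('wrist'); im=save('wrist','g2.png')
E
```

```text
[ 0.00954668  0.00113122 -0.01588172]
t: 9.05
tool_pos: [0.5377, 0.317, 0.1643]
tool_rot: [0.575, -3.086, 0.002]
contact_force: [-0.3, -0.2, -0.5]
opening: 0.0611
grip_force: 43.5
go [-0.0041 -0.0023  0.1503] [-0.0007 -0.0031  0.0017] rows 3.6 q [ 0.41  0.1   1.68 -0.    1.37 -1.53] t 9.1
```

View pics/g2.png

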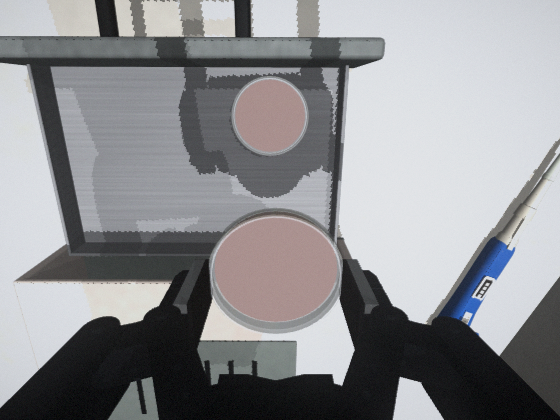

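```bash
python3 jog.py '0 -.004 -.002 .04 0 0 0;0 -.004 -.002 .08 0 0 0;0 -.004 -.002 .11 0 0 0;0 -.004 -.002 .13 0 0 0;0 -.004 -.002 .14 0 0 0;0 -.004 -.002 .146 0 0 0;0 -.004 -.002 .15 0 0 0;0 -.004 -.002 .15 0 0 0'
python3 - <<'E'
from h import *
go([.5419,.3161,.012],201); print(ctrl.get_obs()['contact_force'])
E
```

```text
t: 9.77
tool_pos: [0.5447, 0.316, 0.0176]
tool_rot: [-0.57, 3.087, 0.001]
contact_force: [0.1, 0.3, -0.3]
opening: 0.0617
grip_force: 43.5
go [0.0026 0.0011 0.0056] [-0.0001  0.0023 -0.0012] rows 0.1 q [ 0.41  0.28  1.74 -0.    1.12 -1.53] t 9.8
[ 0.13525038  0.32551933 -0.31379562]
```

```bash
python3 jog.py '0 .003 0 .003 0 0 0;0 .003 0 .0045 0 0 0;0 .003 0 .0045 0 0 0;.074 .003 0 .0045 0 0 0;.074 .003 0 .0045 0 0 0;.074 .003 0 .0045 0 0 0;.074 .003 0 -.02 0 0 0;.074 .003 0 -.06 0 0 0;.085 .003 0 -.1 0 0 0;.085 .003 0 -.14 0 0 0;.085 .003 0 -.18 0 0 0;.085 .003 0 -.2 0 0 0;.085 .003 0 -.2 0 0 0'
cat > tray.py <<'E'
import sys
from h import *
w=T('wrist'); im=save('wrist',sys.argv[1]+'.png')
u=np.array([np.cos(np.radians(21)),np.sin(np.radians(21))]); v=np.array([-u[1],u[0]]); tr=np.array([.4198,.2017])+.122*u
a=cv2.blur(im,(3,3)).astype(int); d=a[:,:,0]-a[:,:,1]
m=((d>15)&(d<80)&(a[:,:,2]>40)).astype(np.uint8)
n,l,s,c=cv2.connectedComponentsWithStats(cv2.morphologyEx(m,cv2.MORPH_OPEN,np.ones((5,5))))
for i in range(1,n):
    if s[i][4]>700:
        p=ray(w,*c[i],.0225); print('px',c[i].round(),s[i][4],s[i][2:4],'uv',((p[:2]-tr)@u).round(4),((p[:2]-tr)@v).round(4))
E
python3 tray.py t1
```

```text
t: 10.85
tool_pos: [0.5435, 0.3166, 0.2243]
tool_rot: [-0.57, 3.077, 0.004]
contact_force: [0.7, -0.3, 1.3]
opening: 0.0849
grip_force: 0.0
px [273. 104.] 2690 [57 59] uv -0.0347 0.0616
px [275. 169.] 2193 [53 52] uv 0.0317 0.0637
```

Run:
```python
from h import *
go([.6036,-.1468,.22],165)
```

```text
go [ 1.084e-01 -4.541e-01 -4.000e-04] [0.0026 0.0068 0.6282] rows 11.2 q [ 0.41  0.06  1.62  0.    1.45 -1.53] t 10.9
```

View pics/t1.png

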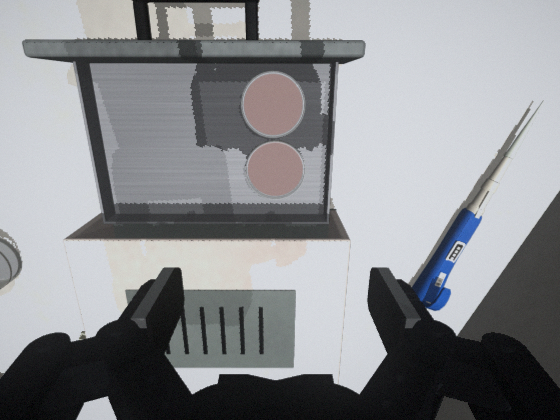

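Two dishes now lie flat side by side in the drawer, at (273,104) and (275,169). On to dish B.

```bash
python3 jog.py '.085 .108 -.454 0 0 0 .628;.085 .108 -.454 0 0 0 .628;.085 .108 -.454 0 0 0 .628;.085 .108 -.454 0 0 0 .628;.085 .108 -.454 0 0 0 .628;.085 .108 -.454 0 0 0 .628;.085 .108 -.454 0 0 0 .628;.085 .108 -.454 0 0 0 .628;.085 .108 -.454 0 0 0 .628;.085 .108 -.454 0 0 0 .628;.085 .108 -.454 0 0 0 .628;.085 .108 -.454 0 0 0 .628;.085 .108 -.454 0 0 0 .628;.085 .108 -.454 0 0 0 .628'
python3 look.py b1
python3 - <<'E'
from h import *
go([.6036,-.1468,-.002],165)
E
```

```text
t: 12.07
tool_pos: [0.6013, -0.1469, 0.2142]
tool_rot: [-0.411, -3.111, -0.002]
contact_force: [-0.8, -0.1, -1.1]
opening: 0.0849
grip_force: 0.0
px 129 65 area/circ 0.84 dia mm 64 [ 0.4581 -0.256   0.0085]
px 168 177 area/circ 0.88 dia mm 59 [ 0.5739 -0.2602  0.0085]
px 274 176 area/circ 0.97 dia mm 57 [ 0.6037 -0.1473  0.0085]
go [-0.0028 -0.0004  0.2166] [ 0.001  -0.0029  0.0007] rows 5.2 q [-0.36  0.05  1.64  0.    1.45 -1.67] t 12.1
```

```bash
python3 jog.py '.085 -.003 -.001 .04 0 0 0;.085 -.003 -.001 .08 0 0 0;.085 -.003 -.001 .12 0 0 0;.085 -.003 -.001 .16 0 0 0;.085 -.003 -.001 .19 0 0 0;.085 -.003 -.001 .21 0 0 0;.085 -.003 -.001 .2165 0 0 0;.085 -.003 -.001 .2165 0 0 0;.085 -.003 -.001 .2165 0 0 0;0 -.003 -.001 .2165 0 0 0;0 -.003 -.001 .2165 0 0 0;0 -.003 -.001 .2165 0 0 0;0 -.003 -.001 .2165 0 0 0;0 -.003 -.001 .2165 0 0 0' 40
python3 jog.py '0 0 0 -.02 0 0 0;0 0 0 -.05 0 0 0;0 0 0 -.09 0 0 0;0 0 0 -.13 0 0 0;0 0 0 -.17 0 0 0;0 0 0 -.17 0 0 0;0 0 0 -.17 0 0 0'
python3 - <<'E'
from h import *
go([.5869,.2016,.17],201)
E
```

```text
t: 13.28
tool_pos: [0.6071, -0.1496, 0.0031]
tool_rot: [0.409, 3.11, -0.001]
contact_force: [-0.6, 0.6, 6.2]
opening: 0.0612
grip_force: 42.7
t: 13.87
tool_pos: [0.6076, -0.1502, 0.1758]
tool_rot: [0.409, 3.105, -0.004]
contact_force: [0.6, 0.1, -1.0]
opening: 0.0612
grip_force: 43.5
go [0.1111 0.3344 0.0043] [-0.0041  0.0095 -0.6284] rows 8.5 q [-0.36  0.09  1.67  0.    1.37 -1.67] t 13.9
```

```bash
python3 jog.py '0 .111 .334 0 0 0 -.628;0 .111 .334 0 0 0 -.628;0 .111 .334 0 0 0 -.628;0 .111 .334 0 0 0 -.628;0 .111 .334 0 0 0 -.628;0 .111 .334 0 0 0 -.628;0 .111 .334 0 0 0 -.628;0 .111 .334 0 0 0 -.628;0 .111 .334 0 0 0 -.628;0 .111 .334 0 0 0 -.628;0 .111 .334 0 0 0 -.628;0 .111 .334 0 0 0 -.628;0 .111 .334 0 0 0 -.628'
python3 - <<'E'
from h import *
go([.5869,.2016,.016],201)
E
```

```text
t: 14.95
tool_pos: [0.584, 0.2009, 0.1691]
tool_rot: [0.569, -3.088, 0.001]
contact_force: [0.3, -0.3, -0.9]
opening: 0.0611
grip_force: 43.5
go [-0.0031 -0.0004  0.1531] [-0.0001 -0.0012 -0.0019] rows 3.7 q [ 0.21  0.08  1.69 -0.    1.37 -1.72] t 14.9
```

```bash
python3 jog.py '0 0 0 .04 0 0 0;0 0 0 .08 0 0 0;0 0 0 .11 0 0 0;0 0 0 .13 0 0 0;0 0 0 .14 0 0 0;0 0 0 .148 0 0 0;0 0 0 .152 0 0 0;0 0 0 .152 0 0 0;0 0 0 .152 0 0 0'
```

```text
t: 15.7
tool_pos: [0.5854, 0.2022, 0.0194]
tool_rot: [-0.571, 3.087, 0.0]
contact_force: [1.0, -0.0, 1.0]
opening: 0.0611
grip_force: 43.5
```

```bash
python3 jog.py '0 0 0 .002 0 0 0;0 0 0 .003 0 0 0;0 0 0 .003 0 0 0;.074 0 0 .003 0 0 0;.074 0 0 .003 0 0 0;.074 0 0 .003 0 0 0;.074 0 0 -.02 0 0 0;.074 0 0 -.06 0 0 0;.085 0 0 -.1 0 0 0;.085 0 0 -.14 0 0 0;.085 0 0 -.18 0 0 0;.085 0 0 -.2 0 0 0;.085 0 0 -.2 0 0 0'
python3 tray.py t2
python3 - <<'E'
from h import *
go([.5739,-.2602,.22],155)
E
```

```text
t: 16.78
tool_pos: [0.5873, 0.203, 0.2257]
tool_rot: [-0.57, 3.077, 0.001]
contact_force: [0.4, -0.3, 1.3]
opening: 0.0851
grip_force: 0.0
px [393. 104.] 2648 [57 59] uv -0.0345 0.0606
px [276. 167.] 2190 [53 52] uv 0.0301 -0.0573
px [387. 169.] 2157 [53 52] uv 0.0322 0.0626
go [ 0.177  -0.4279  0.0011] [0.0018 0.0071 0.8026] rows 11.1 q [ 0.21  0.04  1.64  0.    1.45 -1.72] t 16.8
```

```bash
python3 jog.py '.085 .177 -.428 0 0 0 .803;.085 .177 -.428 0 0 0 .803;.085 .177 -.428 0 0 0 .803;.085 .177 -.428 0 0 0 .803;.085 .177 -.428 0 0 0 .803;.085 .177 -.428 0 0 0 .803;.085 .177 -.428 0 0 0 .803;.085 .177 -.428 0 0 0 .803;.085 .177 -.428 0 0 0 .803;.085 .177 -.428 0 0 0 .803;.085 .177 -.428 0 0 0 .803;.085 .177 -.428 0 0 0 .803;.085 .177 -.428 0 0 0 .803;.085 .177 -.428 0 0 0 .803;.085 .177 -.428 0 0 0 .803'
python3 look.py c1
python3 - <<'E'
from h import *
go([.5739,-.2602,.002],155)
E
```

```text
t: 18.08
tool_pos: [0.5718, -0.2592, 0.2163]
tool_rot: [-0.678, -3.065, -0.002]
contact_force: [-0.5, 0.1, 0.8]
opening: 0.0852
grip_force: 0.0
px 229 71 area/circ 0.92 dia mm 62 [ 0.458  -0.2565  0.0085]
px 311 149 area/circ 0.95 dia mm 58 [ 0.5637 -0.212   0.0085]
go [-0.0026 -0.0004  0.2148] [ 0.0005 -0.0016  0.0014] rows 5.2 q [-0.54  0.07  1.62  0.    1.45 -1.68] t 18.1
```

View pics/c1.png

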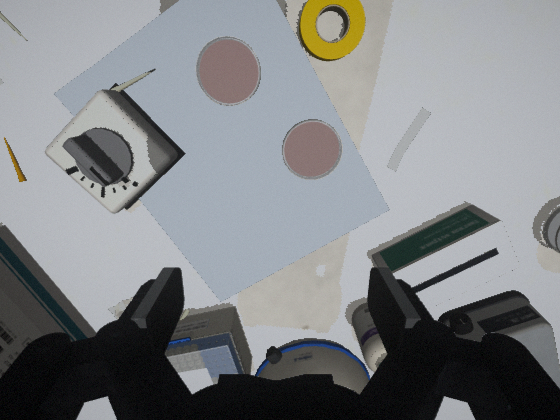

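Dish C has been knocked and now lies at (311,149), world (0.564,-0.212). Retarget on it; D and the tape are unmoved.

```bash
python3 - <<'E'
from h import *
go([.5637,-.212,.001],155)
E
python3 jog.py '.085 .025 .039 .03 0 0 0;.085 .025 .039 .06 0 0 0;.085 .025 .039 .06 0 0 0;.085 .025 .039 .06 0 0 0'
python3 look.py c2
python3 - <<'E'
from h import *
go([.5637,-.212,.001],155)
E
```

```text
go [0.027  0.039  0.2159] [ 0.0005 -0.0016  0.0014] rows 5.3 q [-0.54  0.07  1.62  0.    1.45 -1.68] t 18.1
t: 18.47
tool_pos: [0.5644, -0.2125, 0.1553]
tool_rot: [-0.675, -3.062, -0.002]
contact_force: [0.3, 0.3, 0.6]
opening: 0.0851
grip_force: 0.0
px 174 100 area/circ 0.88 dia mm 62 [ 0.4581 -0.2565  0.0085]
px 275 188 area/circ 0.96 dia mm 57 [ 0.564  -0.2119  0.0085]
go [0.0029 0.001  0.157 ] [-0.0004 -0.0007  0.0013] rows 3.8 q [-0.48  0.06  1.73 -0.    1.35 -1.62] t 18.5
```

```bash
python3 jog.py '.085 .003 .001 .04 0 0 0;.085 .003 .001 .08 0 0 0;.085 .003 .001 .12 0 0 0;.085 .003 .001 .145 0 0 0;.085 .003 .001 .154 0 0 0;.085 .003 .001 .154 0 0 0;.085 .003 .001 .154 0 0 0'
python3 - <<'E'
from h import *
go([.5637,-.212,.001],155)
E
```

```text
t: 19.1
tool_pos: [0.5657, -0.2141, 0.0064]
tool_rot: [0.68, 3.063, -0.002]
contact_force: [1.4, -0.2, 0.3]
opening: 0.0848
grip_force: 0.0
go [0.0027 0.001  0.0054] [-0.0003  0.0038 -0.0008] rows 0.1 q [-0.48  0.24  1.81 -0.    1.09 -1.62] t 19.1
```

```bash
python3 jog.py '.085 .003 .001 .004 0 0 0;.085 .003 .001 .004 0 0 0;0 .003 .001 .004 0 0 0;0 .003 .001 .004 0 0 0;0 .003 .001 .004 0 0 0;0 .003 .001 .004 0 0 0;0 .003 .001 .004 0 0 0' 40
python3 jog.py '0 0 0 -.02 0 0 0;0 0 0 -.05 0 0 0;0 0 0 -.09 0 0 0;0 0 0 -.13 0 0 0;0 0 0 -.17 0 0 0;0 0 0 -.17 0 0 0;0 0 0 -.17 0 0 0'
python3 - <<'E'
from h import *
u=np.array([np.cos(np.radians(21)),np.sin(np.radians(21))]); v=np.array([-u[1],u[0]]); tr=np.array([.4198,.2017])+.122*u
p=tr-.039*u-.061*v; print(p); go([p[0],p[1],.17],201)
E
```

```text
t: 19.68
tool_pos: [0.5625, -0.2111, 0.0017]
tool_rot: [0.68, 3.065, -0.001]
contact_force: [-1.4, 0.5, 6.7]
opening: 0.0612
grip_force: 42.9
t: 20.27
tool_pos: [0.5635, -0.2116, 0.1745]
tool_rot: [0.679, 3.059, -0.003]
contact_force: [0.4, -0.8, -1.1]
opening: 0.0614
grip_force: 43.6
[0.51914762 0.17449613]
go [0.2035 0.3311 0.0027] [-0.0037  0.0077 -0.8032] rows 9.3 q [-0.48  0.03  1.73 -0.    1.37 -1.62] t 20.3
```

```bash
python3 jog.py '0 .203 .331 0 0 0 -.803;0 .203 .331 0 0 0 -.803;0 .203 .331 0 0 0 -.803;0 .203 .331 0 0 0 -.803;0 .203 .331 0 0 0 -.803;0 .203 .331 0 0 0 -.803;0 .203 .331 0 0 0 -.803;0 .203 .331 0 0 0 -.803;0 .203 .331 0 0 0 -.803;0 .203 .331 0 0 0 -.803;0 .203 .331 0 0 0 -.803;0 .203 .331 0 0 0 -.803;0 .203 .331 0 0 0 -.803'
python3 jog.py '0 0 0 .04 0 0 0;0 0 0 .08 0 0 0;0 0 0 .11 0 0 0;0 0 0 .13 0 0 0;0 0 0 .13 0 0 0;0 0 0 .13 0 0 0'
python3 - <<'E'
from h import *
go([.5191,.1745,.016],201)
E
```

```text
t: 21.35
tool_pos: [0.5172, 0.1741, 0.1687]
tool_rot: [0.57, -3.088, 0.001]
contact_force: [0.0, -0.3, -0.8]
opening: 0.0614
grip_force: 43.6
t: 21.85
tool_pos: [0.5168, 0.1736, 0.0386]
tool_rot: [0.568, -3.087, 0.0]
contact_force: [-0.4, -0.2, 0.5]
opening: 0.0614
grip_force: 43.7
go [-0.0026 -0.      0.0226] [ 0.0003 -0.0032 -0.0026] rows 0.5 q [ 0.19  0.07  1.94 -0.    1.14 -1.75] t 21.9
```

```bash
python3 jog.py '0 -.002 0 .012 0 0 0;0 -.002 0 .02 0 0 0;0 -.002 0 .0225 0 0 0;0 -.002 0 .0225 0 0 0;.074 -.002 0 .0225 0 0 0;.074 -.002 0 .0225 0 0 0;.074 -.002 0 .0225 0 0 0'
python3 jog.py '.074 0 0 -.02 0 0 0;.074 0 0 -.06 0 0 0;.085 0 0 -.1 0 0 0;.085 0 0 -.14 0 0 0;.085 0 0 -.18 0 0 0;.085 0 0 -.21 0 0 0;.085 0 0 -.21 0 0 0'
python3 tray.py t3
```

```text
t: 22.43
tool_pos: [0.5194, 0.176, 0.0174]
tool_rot: [-0.572, 3.089, 0.0]
contact_force: [-1.0, 0.5, 0.6]
opening: 0.0737
grip_force: 0.0
t: 23.02
tool_pos: [0.523, 0.1769, 0.2362]
tool_rot: [-0.57, 3.075, 0.0]
contact_force: [1.1, 0.1, 1.2]
opening: 0.0849
grip_force: 0.0
px [383. 170.] 2026 [52 50] uv -0.0333 0.0606
px [275. 173.] 2192 [52 53] uv -0.0292 -0.0594
px [277. 223.] 1668 [49 43] uv 0.0317 -0.0574
px [379. 225.] 1665 [49 44] uv 0.0335 0.0629
```

View pics/t3.png

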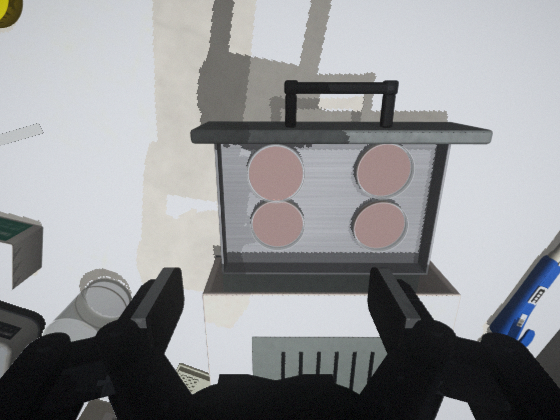

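Run:
```python
from h import *
im=cv2.imread('pics/t3.png')[130:270,215:445]; s=save('side','s3.png')[:,:,::-1]
a=cv2.resize(im,None,fx=3.4,fy=3.4,interpolation=cv2.INTER_CUBIC)
cv2.imwrite('pics/t3c.png',a)
t=T('side'); x,y=proj(t,[.54,.245,.02]); x,y=int(x),int(y); print(x,y)
cv2.imwrite('pics/s3c.png',cv2.resize(s[max(0,y-60):y+60,x-80:x+80],None,fx=4.8,fy=4.8,interpolation=cv2.INTER_CUBIC))
```

```text
249 315
```

View pics/t3c.png

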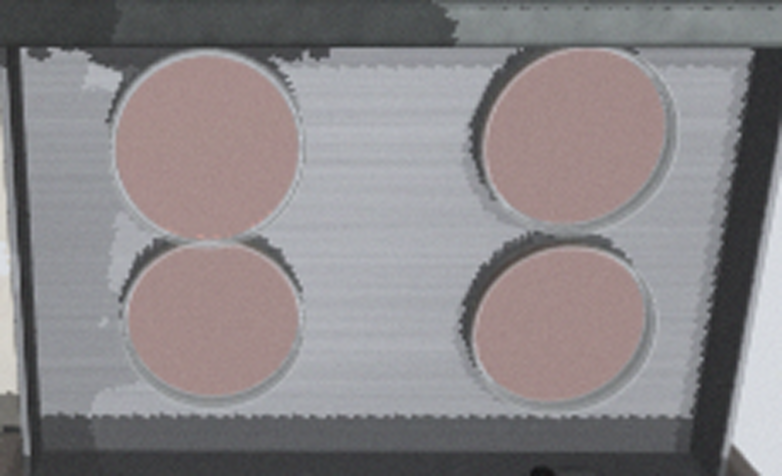

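View pics/s3c.png

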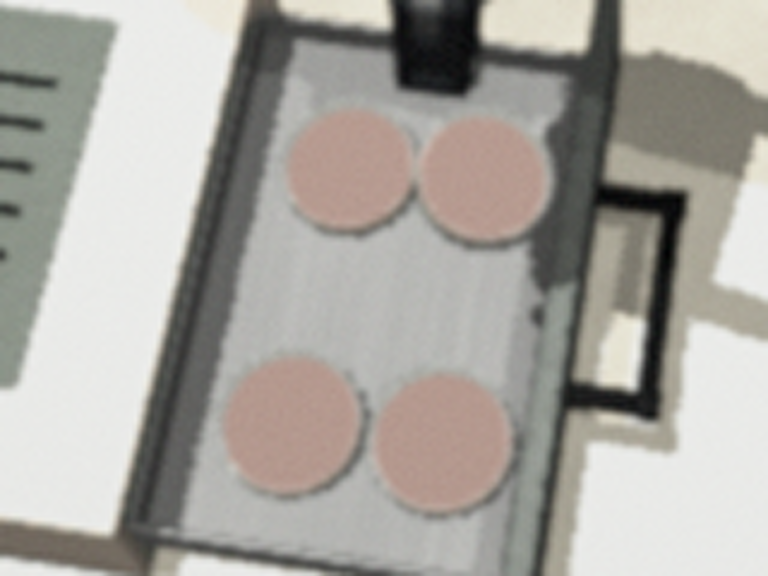

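The crops show dish C (upper left at (208,145)) touching B with a rounder outline than its neighbours, so it probably leans on B's rim. I'll regrasp C and move it 9 mm towards the drawer front.

```bash
python3 - <<'E'
from h import *
u=np.array([np.cos(np.radians(21)),np.sin(np.radians(21))]); v=np.array([-u[1],u[0]]); tr=np.array([.4198,.2017])+.122*u
p=tr-.032*u-.0597*v; print(p); go([p[0],p[1],.023],201)
E
python3 jog.py '.076 -.003 0 .04 0 0 0;.076 -.003 0 .08 0 0 0;.076 -.003 0 .12 0 0 0;.076 -.003 0 .15 0 0 0;.076 -.003 0 .18 0 0 0;.076 -.003 0 .18 0 0 0;.076 -.003 0 .18 0 0 0'
python3 - <<'E'
from h import *
go([.5256,.1782,.023],201); w=T('wrist'); save('wrist','r1.png')
E
```

```text
[0.5252168  0.17821836]
go [-4.900e-03  1.000e-04  2.059e-01] [-0.0005  0.0032 -0.0001] rows 4.9 q [ 0.19 -0.13  1.79  0.    1.47 -1.75] t 23.1
t: 23.7
tool_pos: [0.5187, 0.1765, 0.0435]
tool_rot: [0.571, -3.081, 0.0]
contact_force: [-0.1, 0.1, 0.7]
opening: 0.076
grip_force: 0.0
go [-0.0072 -0.0009  0.0205] [ 0.0015 -0.0082 -0.0003] rows 0.5 q [ 0.19  0.07  1.93  0.    1.15 -1.75] t 23.7
```

View pics/r1.png

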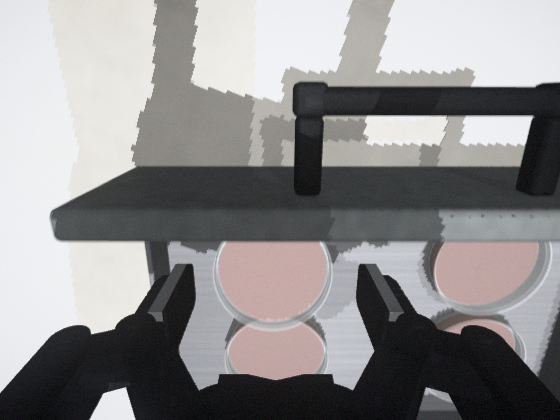

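C's near rim overlaps B at (275,320), so it does lean on B. That was picture 14 of 14, so from here I measure numerically only.

```bash
python3 jog.py '.076 -.005 0 .01 0 0 0;.076 -.005 0 .019 0 0 0;.076 -.005 0 .019 0 0 0;0 -.005 0 .019 0 0 0;0 -.005 0 .019 0 0 0;0 -.005 0 .019 0 0 0;0 -.005 0 .019 0 0 0;0 -.005 0 .019 0 0 0' 30
python3 - <<'E'
from h import *
go([.5256,.1782,.023],201)
E
```

```text
t: 24.42
tool_pos: [0.527, 0.1789, 0.0288]
tool_rot: [-0.572, 3.088, 0.0]
contact_force: [-0.1, -0.7, -0.9]
opening: 0.0154
grip_force: 0.0
go [ 0.0015 -0.0001  0.0058] [-0.0001  0.0007 -0.0003] rows 0.1 q [ 0.19  0.11  1.92 -0.    1.12 -1.74] t 24.4
```

```bash
python3 jog.py '.076 0 0 -.01 0 0 0;.076 0 0 -.01 0 0 0;.076 0 0 -.01 0 0 0;.076 0 0 -.01 0 0 0;.076 0 0 0 0 0 0;.076 0 0 .01 0 0 0;.076 0 0 .011 0 0 0;.076 0 0 .011 0 0 0'
python3 jog.py '0 0 0 0 0 0 0;0 0 0 0 0 0 0;0 0 0 0 0 0 0;0 0 0 0 0 0 0;0 0 0 0 0 0 0' 30
```

```text
t: 25.08
tool_pos: [0.5252, 0.1785, 0.0152]
tool_rot: [0.571, -3.085, 0.0]
contact_force: [0.3, -0.1, -0.4]
opening: 0.0759
grip_force: 0.0
t: 25.5
tool_pos: [0.5269, 0.1789, 0.0175]
tool_rot: [-0.572, 3.089, 0.0]
contact_force: [-0.1, 1.0, 0.3]
opening: 0.0617
grip_force: 32.6
```

```bash
python3 jog.py '0 0 0 -.015 0 0 0;0 0 0 -.03 0 0 0;0 .005 0 -.03 0 0 0;0 .010 0 -.03 0 0 0;0 .010 0 -.03 0 0 0;0 .01 0 -.015 0 0 0;0 .01 0 -.005 0 0 0;0 .01 0 -.002 0 0 0;0 .01 0 -.002 0 0 0'
```

```text
t: 26.25
tool_pos: [0.5164, 0.1751, 0.0178]
tool_rot: [0.571, -3.086, -0.0]
contact_force: [-0.4, -0.6, -0.4]
opening: 0.0613
grip_force: 32.7
```

```bash
python3 jog.py '0 0 0 .002 0 0 0;0 0 0 .003 0 0 0;0 0 0 .003 0 0 0;.074 0 0 .003 0 0 0;.074 0 0 .003 0 0 0;.074 0 0 .003 0 0 0;.074 0 0 -.02 0 0 0;.074 0 0 -.06 0 0 0;.085 0 0 -.1 0 0 0;.085 0 0 -.14 0 0 0;.085 0 0 -.18 0 0 0;.085 0 0 -.21 0 0 0;.085 0 0 -.21 0 0 0;.085 0 0 -.21 0 0 0'
cat >> tray.py <<'E'
        cs,_=cv2.findContours((l==i).astype(np.uint8),0,1); k=max(cs,key=cv2.contourArea)[:,0]
        q=np.array([ray(w,*e,.027)[:2] for e in k.astype(float)]).astype(np.float32); el=cv2.fitEllipse(q*1000); print('   ellipse mm on z=.027:',np.round(el[1],1),'angle',round(el[2]),'centre uv',((np.array(el[0])/1000-tr)@u).round(4),((np.array(el[0])/1000-tr)@v).round(4))
E
python3 tray.py t4
```

```text
t: 27.42
tool_pos: [0.5187, 0.1755, 0.2319]
tool_rot: [-0.571, 3.084, -0.0]
contact_force: [-0.1, 0.1, -0.6]
opening: 0.085
grip_force: 0.0
px [276. 173.] 1907 [52 43] uv -0.0372 -0.0585
   ellipse mm on z=.027: [50.  57.5] angle 20 centre uv -0.0377 -0.0585
px [383. 177.] 2019 [52 49] uv -0.0323 0.0606
   ellipse mm on z=.027: [54.5 55.9] angle 55 centre uv -0.0328 0.0591
px [277. 231.] 1688 [48 44] uv 0.0331 -0.0575
   ellipse mm on z=.027: [54.4 55.4] angle 22 centre uv 0.0318 -0.0575
px [379. 232.] 1667 [49 44] uv 0.0345 0.0628
   ellipse mm on z=.027: [53.8 55.6] angle 54 centre uv 0.0332 0.0612
```

```bash
python3 jog.py '.085 -.04 .05 0 0 0 0;.085 -.08 .05 0 0 0 0;.085 -.08 .05 0 0 0 0;.085 -.08 .05 0 0 0 0;.085 -.08 .05 0 0 0 0'
python3 tray.py t5
```

```text
t: 27.88
tool_pos: [0.573, 0.2504, 0.2258]
tool_rot: [0.572, -3.083, 0.001]
contact_force: [0.7, -0.7, -0.6]
opening: 0.085
grip_force: 0.0
px [226. 100.] 2696 [57 60] uv -0.0383 -0.0579
   ellipse mm on z=.027: [56.1 56.1] angle 151 centre uv -0.0376 -0.0573
px [343. 107.] 2634 [56 59] uv -0.0314 0.0609
   ellipse mm on z=.027: [55.8 56.3] angle 97 centre uv -0.0308 0.06
px [230. 170.] 2171 [53 51] uv 0.0339 -0.0571
   ellipse mm on z=.027: [55.3 55.9] angle 11 centre uv 0.0336 -0.0565
px [341. 171.] 2168 [53 52] uv 0.0353 0.063
   ellipse mm on z=.027: [55.4 56. ] angle 67 centre uv 0.035 0.0621
```

All four dishes read as round, equal discs with at least 66 mm between neighbours, so they lie flat. Next, the handle.

Run:
```python
from h import *
go([.4198,.2017,.16],111)
```

```text
go [0.1599 0.0097 0.0673] [-0.0038 -0.0039  1.5706] rows 12.6 q [ 0.29  0.06  1.61 -0.    1.47 -1.64] t 27.9
```

```bash
python3 jog.py '.03 .16 .01 0 0 0 1.57;.03 .16 .01 0 0 0 1.57;.03 .16 .01 0 0 0 1.57;.03 .16 .01 0 0 0 1.57;.03 .16 .01 0 0 0 1.57;.03 .16 .01 0 0 0 1.57;.03 .16 .01 0 0 0 1.57;.03 .16 .01 0 0 0 1.57;.03 .16 .01 0 0 0 1.57;.03 .16 .01 0 0 0 1.57;.03 .16 .01 0 0 0 1.57;.03 .16 .01 .03 0 0 1.57;.03 .16 .01 .06 0 0 1.57;.03 .16 .01 .09 0 0 1.57;.03 .16 .01 .09 0 0 1.57;.03 .16 .01 .09 0 0 1.57'
python3 - <<'E'
from h import *
go([.4198,.2017,.0465],111)
E
```

```text
t: 29.27
tool_pos: [0.4191, 0.2016, 0.1373]
tool_rot: [-1.778, -2.587, 0.006]
contact_force: [-0.1, 0.1, 0.2]
opening: 0.0299
grip_force: 0.0
go [-0.0002  0.0012  0.0908] [-0.005  -0.0003  0.    ] rows 2.2 q [ 0.29 -0.26  2.07 -0.    1.34 -0.08] t 29.3
```

```bash
python3 jog.py '.03 0 .001 .03 0 0 0;.03 0 .001 .06 0 0 0;.03 0 .001 .09 0 0 0;.03 0 .001 .09 0 0 0;.03 0 .001 .09 0 0 0;0 0 .001 .09 0 0 0;0 0 .001 .09 0 0 0;0 0 .001 .09 0 0 0' 40
python3 jog.py '0 0 .01 0 0 0 0;0 0 .025 0 0 0 0;0 0 .04 0 0 0 0;0 0 .055 0 0 0 0;0 0 .07 0 0 0 0;0 0 .085 0 0 0 0;0 0 .1 0 0 0 0;0 0 .115 0 0 0 0;0 0 .13 0 0 0 0;0 0 .145 0 0 0 0;0 0 .155 0 0 0 0;0 0 .163 0 0 0 0;0 0 .167 0 0 0 0;0 0 .169 0 0 0 0;0 0 .169 0 0 0 0;0 0 .169 0 0 0 0'
```

```text
t: 29.93
tool_pos: [0.4246, 0.2037, 0.0528]
tool_rot: [1.777, 2.586, 0.007]
contact_force: [-0.9, -0.9, 7.9]
opening: 0.0093
grip_force: 42.8
t: 31.27
tool_pos: [0.5739, 0.2607, 0.0527]
tool_rot: [-1.772, -2.582, 0.028]
contact_force: [-30.8, -15.0, 31.6]
opening: 0.0091
grip_force: 45.8
```

```bash
python3 jog.py '.0 0 -.004 -.004 0 0 0;.0 0 -.004 -.004 0 0 0;.03 0 -.004 -.004 0 0 0;.03 0 -.004 -.004 0 0 0;.03 0 -.004 -.004 0 0 0'
python3 - <<'E'
from h import *
o=ctrl.get_obs();print(o['tool_pos'],o['contact_force'],o['opening'])
E
```

```text
t: 31.68
tool_pos: [0.5772, 0.2627, 0.0545]
tool_rot: [1.778, 2.588, 0.003]
contact_force: [0.0, 0.3, 0.3]
opening: 0.03
grip_force: 0.0
[0.57722158 0.26269501 0.0545022 ] [0.0121198  0.31823303 0.27396346] 0.030015176521062954
```

```bash
python3 jog.py '.03 0 0 -.04 0 0 0;.03 0 0 -.08 0 0 0;.03 0 0 -.12 0 0 0;.03 0 0 -.16 0 0 0;.03 0 0 -.16 0 0 0'
python3 - <<'E'
from h import *
go([.478,-.40,.22],11)
E
```

```text
t: 32.1
tool_pos: [0.5815, 0.2642, 0.2261]
tool_rot: [1.772, 2.58, 0.024]
contact_force: [1.1, 0.2, 2.2]
opening: 0.0302
grip_force: 0.0
go [-5.827e-01 -3.352e-01  1.000e-04] [ 0.0151 -0.0164  1.7461] rows 16.1 q [ 0.31  0.08  1.6   0.    1.45 -0.06] t 32.1
```

```bash
python3 jog.py '.05 -.583 -.335 0 0 0 1.746;.05 -.583 -.335 0 0 0 1.746;.05 -.583 -.335 0 0 0 1.746;.05 -.583 -.335 0 0 0 1.746;.05 -.583 -.335 0 0 0 1.746;.05 -.583 -.335 0 0 0 1.746;.05 -.583 -.335 0 0 0 1.746;.05 -.583 -.335 0 0 0 1.746;.05 -.583 -.335 0 0 0 1.746;.05 -.583 -.335 0 0 0 1.746;.05 -.583 -.335 0 0 0 1.746;.05 -.583 -.335 0 0 0 1.746;.05 -.583 -.335 0 0 0 1.746;.05 -.583 -.335 0 0 0 1.746;.05 -.583 -.335 0 0 0 1.746;.05 -.583 -.335 0 0 0 1.746;.05 -.583 -.335 0 0 0 1.746;.05 -.583 -.335 0 0 0 1.746'
cat > dial.py <<'E'
import sys
from h import *
w=T('wrist'); im=save('wrist',sys.argv[1]+'.png'); g=cv2.GaussianBlur(cv2.cvtColor(im,cv2.COLOR_RGB2GRAY),(3,3),0)
o=ctrl.get_obs(); print(o['tool_pos'],proj(w,[.478,-.40,.045]))
# rectify onto a horizontal plane, 2 px/mm about c0: rows = -x, cols = -y (as in the top view)
def rect(z,c,half=60,s=2):
    n=2*half*s; k=(np.arange(n)-n/2)/s/1000
    X=c[0]-k[:,None]+0*k[None]; Y=c[1]-k[None]+0*k[:,None]
    p,M=w; P=np.stack([X-M[0,3],Y-M[1,3],0*X+z-M[2,3]],-1)@M[:3,:3]
    return cv2.remap(im,(p['fx']*P[...,0]/P[...,2]+p['cx']).astype(np.float32),(p['fy']*P[...,1]/P[...,2]+p['cy']).astype(np.float32),1)
E
cat > d1.py <<'E'
from dial import *
c=np.array([.478,-.40])
r=rect(.045,c); G=cv2.cvtColor(r,cv2.COLOR_RGB2GRAY); cv2.imwrite('pics/rect45.png',r[:,:,::-1])
print(cv2.resize(G,(30,30),interpolation=cv2.INTER_AREA))
E
python3 d1.py d1
```

```text
t: 33.6
tool_pos: [0.4723, -0.4048, 0.2136]
tool_rot: [3.127, 0.295, 0.001]
contact_force: [-0.8, 0.1, -0.9]
opening: 0.0503
grip_force: 0.0
[ 0.47273805 -0.4030122   0.21349017] (np.float64(272.6950929074697), np.float64(174.9387926741749))
[[181 181 182 181 182 182 181 181 181 182 181 182 181 182 182 181 152 119
   69  52  59  55 143 192 199 200 200 199 200 200]
 [181 182 182 182 181 182 182 181 182 182 182 181 175 149  94  70  55  71
   95 121 145 152 140 197 201 200 200 200 201 200]
 [182 182 182 182 182 181 182 182 182 168 124  94  52  59  79 105 130 152
  167 175 180 180 148 186 200 200 200 200 200 200]
 [182 182 181 182 181 177 154 113  71  56  66  89 116 141 159 170 178 181
  184 184 185 183 159 167 200 201 201 201 201 201]
 [182 182 178 136 101  65  56  74 100 124 146 162 161 179 183 185 184 184
  184 185 184 183 172 155 198 200 201 200 200 201]
 [182 122  51  63  84 110 134 155 168 175 181 138  72 184 170 141 184 177
  177 183 183 180 191 158 193 200 200 201 201 201]
 [182 143 106 142 160 171 179 182 185 185 185 180 166 166 175 155 184 134
  164 183 131 112 200 170 177 200 
[... 2192 characters left out ...]
123 122 121 117 113 120
  136 168 167 128 127 124 125 127 127 127 128 128]
 [182 181 179 177 178 175 163 113 124 124 123 121 116 114 129 143 169 181
  182 182 174 127 128 128 128 129 129 128 128 129]
 [182 183 183 182 183 183 182 123 118 115 113 137 157 173 182 182 183 182
  182 182 180 129 127 127 128 128 129 130 130 128]
 [182 183 183 183 182 182 183 175 153 167 179 182 183 183 183 183 182 183
  182 182 181 139 127 129 128 126 130 130 128 126]
 [182 182 182 183 183 182 182 182 183 183 183 183 183 182 182 183 182 183
  182 182 182 143 127 129 127 127 129 130 129 127]
 [183 182 183 182 182 183 182 183 182 183 183 183 182 183 182 183 182 182
  182 182 180 146 128 129 129 129 129 129 129 129]]
```

```bash
cat > d2.py <<'E'
from dial import *
c=np.array([.478,-.40])
G=cv2.cvtColor(rect(.045,c),cv2.COLOR_RGB2GRAY)
h=cv2.HoughCircles(cv2.GaussianBlur(G,(5,5),0),cv2.HOUGH_GRADIENT_ALT if 0 else cv2.HOUGH_GRADIENT,1,20,param1=80,param2=12,minRadius=53,maxRadius=59)
print('circles(px .5mm)',None if h is None else h[0][:4])
x,y,_=h[0][0]; cc=np.array([c[0]-(y-120)/2000,c[1]-(x-120)/2000]); print('centre',cc)
S=cv2.cvtColor(rect(.0385,cc),cv2.COLOR_RGB2GRAY)
th=np.radians(np.arange(0,360,1.0))  # world yaw
for r0,r1 in ((30,34),(34,38),(38,42)):
    v=np.mean([cv2.remap(S,(120-2*r*np.sin(th)).astype(np.float32)[None],(120-2*r*np.cos(th)).astype(np.float32)[None],1)[0] for r in np.arange(r0,r1,.5)],0)
    mi=[(i,int(v[i])) for i in range(360) if v[i]==min(v[(np.arange(i-5,i+6))%360]) and v[i]<min(v[(i-7)%360],v[(i+7)%360])-12]
    print(r0,mi)
B=cv2.cvtColor(rect(.073,cc),cv2.COLOR_RGB2GRAY); cv2.imwrite('pics/B_'+sys.argv[1]+'.png',B)
print(cv2.resize(B[60:180,60:180],(30,30),interpolation=cv2.INTER_AREA))
E
python3 d2.py d2
```

```text
[ 0.47305083 -0.4018341   0.21342989] (np.float64(274.5499906805351), np.float64(175.76708949120294))
circles(px .5mm) [[119.5 117.5  55.8]]
centre [ 0.47925 -0.39975]
30 [(13, 120), (267, 92), (284, 97), (303, 146), (321, 132), (339, 133), (358, 126)]
34 [(17, 88), (267, 31), (284, 56), (303, 77), (321, 43), (340, 77), (358, 76)]
38 [(17, 87), (266, 31), (321, 44)]
[[184 184 183 184 184 183 182 150 128  98  83  69  82  87  93 102 100  98
   93  91 123 178 197 184 192 200 200 198 199 199]
 [184 184 183 184 183 183 154  90  96  97  72  58  49  50  53  88 101 101
  101 101  95 104 155 196 199 199 198 177 186 199]
 [184 184 183 183 183 153  97 100 102  72  47  46  46  52  51  61 101 101
  100 101 113 112 100 150 198 199 161  82 143 199]
 [183 183 183 183 144  92 101 102 102  67  56  52  40  74  81  65  98 101
  104 112 118 116 116 108 167 197 159 161 196 199]
 [183 183 183 176 107 100 101 101 101  76  83  64  38  71  93  72  86 105
  113 115 116 116 117 114 117 181 200 198 199 199]
 [182 183 182 139  97 102 101 101 100  80  85  81  41  62  96  75  65  98
  108 117 115 115 114 115 112 13
[... 2319 characters left out ...]
116 111  68  65  68  66
   64  59  67 116 121 119 120 121 120 120 119 118]
 [123 123 124 151 172 126 122 123 122 121 124 122 121 121  84  64  68  66
   65  62  74 118 120 120 120 120 120 119 117 114]
 [123 124 124 128 131 123 124 124 122 123 123 123 122 121 105  67  64  65
   74  88 110 121 122 120 118 117 113 107 104 102]
 [121 125 124 123 123 124 124 123 122 122 122 123 123 121 121 108 104 114
  120 120 120 120 117 112 108 102 105 113 118 122]
 [117 125 124 126 124 123 125 122 122 123 123 123 122 121 122 121 121 120
  117 113 109 106 108 115 124 114 124 127 126 125]
 [113 123 125 124 124 123 124 124 122 123 123 123 122 122 121 117 113 109
  105 106 136 160 173 179 173 130 128 128 128 125]]
```

Marks read at yaws 358, 340, 321, 303, 284 and 267° (10 to 60 minutes, 18.3° apart), the dot at 17° and the pointer line at about 14.5°, so the dial stands near 0.04. Grip the bar.

```bash
python3 - <<'E'
from h import *
go([.479,-.400,.10],14.5)
E
python3 jog.py '.05 .004 -.002 .04 0 0 -.06;.05 .004 -.002 .08 0 0 -.06;.05 .004 -.002 .112 0 0 -.06;.05 .004 -.002 .112 0 0 -.06;.05 .004 -.002 .112 0 0 -.06'
python3 - <<'E'
from h import *
go([.479,-.400,.052],14.5)
E
```

```text
go [ 0.0061 -0.0006  0.1134] [-0.0003 -0.0006 -0.0614] rows 2.7 q [-0.82  0.05  1.64  0.    1.45  0.55] t 33.7
t: 34.12
tool_pos: [0.4759, -0.3968, 0.0996]
tool_rot: [-3.113, -0.397, 0.004]
contact_force: [0.1, -1.4, 1.5]
opening: 0.05
grip_force: 0.0
go [0.0023 0.0041 0.0476] [-0.0041  0.002   0.0008] rows 1.1 q [-0.82  0.16  1.73  0.    1.26  0.5 ] t 34.1
```

```bash
python3 jog.py '.05 .003 .002 .025 0 0 0;.05 .003 .002 .045 0 0 0;.05 .003 .002 .045 0 0 0;.05 .003 .002 .045 0 0 0'
python3 - <<'E'
from h import *
go([.479,-.400,.052],14.5)
E
python3 jog.py '0 0 0 0 0 0 0;0 0 0 0 0 0 0;0 0 0 0 0 0 0;0 0 0 0 0 0 0;0 0 0 0 0 0 0' 40
python3 - <<'E'
from h import *
go([.479,-.400,.052],14.5)
E
```

```text
t: 34.45
tool_pos: [0.4807, -0.4008, 0.0584]
tool_rot: [3.115, 0.396, 0.002]
contact_force: [-0.8, -0.5, -0.3]
opening: 0.0499
grip_force: 0.0
go [-0.0015 -0.0012  0.0064] [ 0.0017 -0.0011 -0.0005] rows 0.2 q [-0.81  0.21  1.74  0.    1.19  0.5 ] t 34.5
t: 34.87
tool_pos: [0.4806, -0.4011, 0.0589]
tool_rot: [3.116, 0.394, 0.003]
contact_force: [-1.8, 3.8, 7.5]
opening: 0.0123
grip_force: 40.0
go [-0.0013 -0.0014  0.0069] [ 0.0014 -0.0017 -0.0015] rows 0.2 q [-0.81  0.21  1.74  0.    1.19  0.5 ] t 34.9
```

```bash
python3 jog.py '0 -.001 -.001 0 0 0 .1;0 -.001 -.001 0 0 0 .2;0 -.001 -.001 0 0 0 .3;0 -.001 -.001 0 0 0 .42;0 -.001 -.001 0 0 0 .54;0 -.001 -.001 0 0 0 .66;0 -.001 -.001 0 0 0 .78;0 -.001 -.001 0 0 0 .9;0 -.001 -.001 0 0 0 1.02;0 -.001 -.001 0 0 0 1.14;0 -.001 -.001 0 0 0 1.26;0 -.001 -.001 0 0 0 1.38;0 -.001 -.001 0 0 0 1.5;0 -.001 -.001 0 0 0 1.62;0 -.001 -.001 0 0 0 1.74;0 -.001 -.001 0 0 0 1.85;0 -.001 -.001 0 0 0 1.95;0 -.001 -.001 0 0 0 2.02;0 -.001 -.001 0 0 0 2.02;0 -.001 -.001 0 0 0 2.02'
python3 - <<'E'
from h import *
o=ctrl.get_obs(); M=R.from_rotvec(o['tool_rot']).as_matrix(); y=np.degrees(np.arctan2(M[1,0],M[0,0])); print('yaw',y,'dial if no slip',np.radians(17-y),o['wrist_torque'],o['tool_pos'],o['q'].round(2) if hasattr(o['q'],'round') else o['q'])
E
```

```text
t: 36.53
tool_pos: [0.479, -0.4025, 0.0589]
tool_rot: [1.992, -2.426, 0.008]
contact_force: [-2.8, -4.6, 5.5]
opening: 0.0123
grip_force: 39.9
yaw -101.21947526371515 dial if no slip 2.0633190833318213 [-0.72217202  0.56740541 -0.11566178] [ 0.47896328 -0.40247704  0.05890632] [-0.82  0.21  1.74 -0.    1.18  2.52]
```

```bash
python3 jog.py '0 0 .001 0 0 0 -.1;0 0 .001 0 0 0 -.22;0 0 .001 0 0 0 -.34;0 0 .001 0 0 0 -.46;0 0 .001 0 0 0 -.58;0 0 .001 0 0 0 -.7;0 0 .001 0 0 0 -.82;0 0 .001 0 0 0 -.92;0 0 .001 0 0 0 -1.0;0 0 .001 0 0 0 -1.06;0 0 .001 0 0 0 -1.093;0 0 .001 0 0 0 -1.093;0 0 .001 0 0 0 -1.093;0 0 .001 0 0 0 -1.093'
python3 - <<'E'
from h import *
o=ctrl.get_obs(); M=R.from_rotvec(o['tool_rot']).as_matrix(); y=np.degrees(np.arctan2(M[1,0],M[0,0])); print('yaw',y,o['wrist_torque'])
E
```

```text
t: 37.7
tool_pos: [0.4801, -0.402, 0.0589]
tool_rot: [2.962, -1.036, 0.013]
contact_force: [5.2, -3.9, 1.5]
opening: 0.0121
grip_force: 39.4
yaw -38.56849248608203 [-0.80996545 -0.76577292  0.04038054]
```

Release, rise straight up, and measure the pointer line against the marks.

```bash
python3 jog.py '.05 0 0 0 0 0 0;.05 0 0 0 0 0 0;.05 0 0 0 0 0 0;.05 0 0 -.03 0 0 0;.05 0 0 -.07 0 0 0;.05 0 0 -.11 0 0 0;.05 0 0 -.15 0 0 0;.05 0 0 -.16 0 0 0;.05 0 0 -.16 0 0 0;.05 0 0 -.16 0 0 0'
cat > d3.py <<'E'
from dial import *
cc=np.array([.47925,-.39975])
G=cv2.cvtColor(rect(.045,cc),cv2.COLOR_RGB2GRAY); h=cv2.HoughCircles(cv2.GaussianBlur(G,(5,5),0),cv2.HOUGH_GRADIENT,1,20,param1=80,param2=12,minRadius=53,maxRadius=59)
if h is not None: x,y,_=h[0][0]; cc=np.array([cc[0]-(y-120)/2000,cc[1]-(x-120)/2000])
print('centre',cc)
S=cv2.cvtColor(rect(.0385,cc),cv2.COLOR_RGB2GRAY); th=np.radians(np.arange(0,360,.5))
for r0,r1 in ((34,38),(38,42)):
    v=np.mean([cv2.remap(S,(120-2*r*np.sin(th)).astype(np.float32)[None],(120-2*r*np.cos(th)).astype(np.float32)[None],1)[0] for r in np.arange(r0,r1,.5)],0)
    print(r0,[(i/2,int(v[i])) for i in range(720) if v[i]==min(v[(np.arange(i-10,i+11))%720]) and v[i]<min(v[(i-14)%720],v[(i+14)%720])-12])
B=cv2.GaussianBlur(cv2.cvtColor(rect(.073,cc),cv2.COLOR_RGB2GRAY),(3,3),0)
for t0 in (-45,-43,-41,-40,-39,-38,-37,-36,-35,-33,-31): # darkest across-line offset along the line at several radii
    pass
a=np.radians(-38.6); pts=[]
for r in np.arange(5,22,.5):
    s=np.arange(-5,5.01,.1); X=r*np.cos(a)-s*np.sin(a); Y=r*np.sin(a)+s*np.cos(a)
    v=cv2.remap(B,(120-2*Y).astype(np.float32)[None],(120-2*X).astype(np.float32)[None],1)[0].astype(float); wgt=np.clip(np.percentile(v,50)-15-v,0,None)
    if wgt.sum()>0: pts.append((r,(wgt*s).sum()/wgt.sum(),v.min(),np.median(v)))
pts=np.array(pts); print(pts[::4].round(2)); k=np.polyfit(pts[:,0],pts[:,1],1); print('line yaw',-38.6+np.degrees(np.arctan(k[0])),'offset',k[1],'resid',np.std(pts[:,1]-np.polyval(k,pts[:,0])))
E
python3 d3.py d3
```

```text
t: 38.53
tool_pos: [0.4775, -0.3996, 0.2165]
tool_rot: [2.964, -1.04, 0.001]
contact_force: [-0.3, 0.2, -0.4]
opening: 0.0497
grip_force: 0.0
[ 0.47682941 -0.39891334  0.2144251 ] (np.float64(276.02355532470347), np.float64(179.16711593495862))
centre [ 0.479 -0.4  ]
34 [(17.0, 89), (17.5, 89), (92.0, 128), (264.5, 30), (284.5, 56), (303.0, 79), (321.5, 44), (340.0, 73), (358.5, 72)]
38 [(16.5, 84), (106.5, 178), (266.0, 30), (321.5, 47)]
[[ 5.   -0.12 40.   58.  ]
 [ 7.   -0.11 32.   58.  ]
 [ 9.   -0.15 28.   59.  ]
 [11.   -0.2  32.   61.  ]
 [13.   -0.34 30.   62.  ]
 [15.   -0.36 32.   64.  ]
 [17.   -0.62 35.   63.  ]
 [19.   -0.27 40.   64.  ]
 [21.   -0.15 42.   70.  ]]
line yaw -39.501044384088445 offset -0.06053126487418215 resid 0.13502362531931716
```

```bash
python3 - <<'E'
from h import *
a=cv2.imread('pics/top0.png'); b=save('top','topF.png')[:,:,::-1]
A,B=[cv2.cvtColor(np.ascontiguousarray(i),cv2.COLOR_BGR2GRAY).astype(np.float32)[190:222,158:208] for i in (a,b)]
print('handle shift px',cv2.phaseCorrelate(A,B),abs(A-B).mean())
t=T('top'); a2=cv2.blur(b[:,:,::-1].copy(),(3,3)).astype(int); m=((a2[:,:,0]-a2[:,:,1])>11).astype(np.uint8); m[:150]=0;m[270:]=0;m[:,:90]=0;m[:,400:]=0
n,l,s,c=cv2.connectedComponentsWithStats(m)
for i in range(1,n):
    if s[i][4]>60: print(c[i].round(1),s[i][4],ray(t,*c[i],.013).round(3))
E
python3 look.py f1
```

```text
handle shift px ((0.10233265706792594, 0.028609071943920483), 0.9946483364701271) 11.085
[354.6 242.4] 251 [ 0.459 -0.26   0.013]
[395.5 259.8] 164 [ 0.403 -0.381  0.013]
px 193 252 area/circ 0.75 dia mm 55 [ 0.4637 -0.2589  0.0085]
```

```bash
python3 -c "
from station import ctrl
print(ctrl.finish_job())"
```

```text
the job is handed in; nothing more can be done
None
```

I handed the job in at about 39 s: the drawer is shut with four dishes flat inside, the spare dish and tape roll are on the bench, and the timer went past 60 and back to within about 1° of the 30-minute mark; one dish had leaned on its neighbour and was reset before shutting, and the tape roll was last seen in place mid-run, not rechecked at the end.

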